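Stack the matching glaze palette

TASK

Cover the glaze palette that stands on the round black bat: pick up the loose palette of the same shape, with two cut corners at one end, and stack it on top with its cut corners over the cut corners below, so that its skirt drops fully home and sits level. Let go of it, keep the lower palette about where it is, and leave the larger square-cornered palette and the small bowl alone.

Things in the scene. Friction and masses are not known exactly. Their poses are not given: they have to be found in the camera images.
- base_palette: White palette on the round black bat (170 mm wide, 10 mm thick, fixed), six glaze-filled wells, loose, 350 g. Body 104 (x) x 58 (y) x 20 mm high; both +x corners cut at 45 deg (22 mm legs), -x corners square. On it a 12 mm high well block of the same outline, sides sloping from 5 mm (foot) to 10 mm (top) inside the edge. Origin: centre of the 104 x 58 rectangle at the underside, z up.
- spare_palette: Palette to stack, on the table: empty wells, 100 to 200 g, shape and axes as base_palette, 32 mm high in all. Hollow below: skirt 3 mm thick, 16 mm deep, goes over the block beneath with 2 mm play, guided by its slopes, and rests on the ledge, origin then 20 mm above base_palette's; end for end it will not go down. Grip the 58 mm width by the 20 mm high sides. Origin: underside centre.
- square_palette: Bystander: larger white palette, 120 x 68 mm, 32 mm high, all four corners square, eight empty wells, on the table; leave it alone. Origin: centre of the underside.
- bowl: Bystander: small terracotta bowl, 84 mm across and 40 mm high, on the table; leave it alone. Origin: centre of the underside.
Mind the look-alikes: they are no part of the job. Leave any turquoise look-alike of the spare_palette alone.

How it is judged (in metres and radians):
At the end, for the whole second after the job is handed in: The spare palette sits level and at rest on the base palette: centres within 10 mm, turned within 10 degrees, skirt fully down on the ledge (origin 16 to 23 mm above the lower origin, which it reaches only with the cut corners matched), both within 2.8 degrees of level (horizontal distance between spare_palette and base_palette below 0.01 m and z of spare_palette in the frame of base_palette between 0.016 and 0.023 m and angle between the x axis of spare_palette and the x axis of base_palette, either way round below 0.175 rad and angle between each of spare_palette, base_palette's own z axis and vertical below 0.05 rad and linear speed of spare_palette below 0.02 m/s and angular speed of spare_palette below 0.2 rad/s); the robot touches nothing.
It fails at once if the lower palette was shoved more than 50 mm (distance of base_palette from where it was at the start of the episode above 0.05 m).
It fails at once if the square-cornered palette was moved more than 30 mm (distance of square_palette from where it was at the start of the episode above 0.03 m).
It fails at once if the bowl was moved more than 30 mm (distance of bowl from where it was at the start of the episode above 0.03 m).
It also fails if it takes over 38 s, if anything falls off the work surface, if the arm or the gripper's body presses on something with over 40 N, if the wrist force passes 120 N, or if a joint passes its speed limit or range.

ROBOT

A 7-joint arm with a two-finger parallel gripper is mounted at the origin on the work surface. World frame = base frame: x ahead of the robot, y to its left, z up, the work surface at z = 0. Lengths are in m, angles in degrees, forces in N, time in s.
With the tool pointing down it reaches from about 0.425 to 0.875 m from the base axis. Payload 4.7 kg.
Tool frame: the origin (TCP) lies on the mounting face of the last link; the fingertips stand 182 mm ahead of it and the grasp point (between the pads) lies 164 mm ahead of it; z points along the fingers, y is the line along which they close (so a half turn about z gives the same grasp; the last joint's range is limited). The gripper opens to 87 mm and grips with 3 to 60 N. Pads are 19 mm wide; open, the fingers measure 117 mm over their backs; the gripper's body (75 mm by 190 mm) begins 51 mm behind the grasp point.
Start: joints at [-76.026, 18.392, -4.016, 83.108, 1.295, 78.541, -3.26], TCP at [0.148, 0.633, 0.405] pointing down, gripper open.
Joint ranges: [-163.93, 163.93], [-17.29, 119.83], [-79.2, 71.16], [3.27, 140.29], [-89.18, 269.18], [5.43, 117.66], [-154.24, 154.24]. Speed limits (degrees/s): [147.25, 147.25, 180, 180, 180, 180, 180].

INTERFACE

Orientations are given as [roll, pitch, yaw] about the fixed x, y, z axes, in that order (R = Rz(yaw) Ry(pitch) Rx(roll)).
In Python, from cell import env gives the robot as it stands.
- The arm moves only by the tool servo_tool, never from a script. Its argument "plan" is a list of rows, each an object with "xyz": the shift along the tool's x, y, z in cm, a list of three; "twist": the turn, a rotation vector about the tool's x, y, z in degrees, a list of three; "jaw": the closure, from 0 (fully open) to 1 (shut). In form: [{"xyz": [x, y, z], "twist": [wx, wy, wz], "jaw": jaw}, ...]. A call has 1 to 10 rows; each row is the pose to reach, as a shift and turn from the pose commanded when the call began, along the tool's axes at that moment; what a row does not reach only later rows make up. A row lasts 1/12 s, in which the tool goes at most 41.7 mm and 7.16 degrees, less where a joint would pass 70% of its speed; a pose out of reach is approached as far as the arm can. A call with a gripper value outside its range is refused whole. The fingers move at their own pace and stop on an object; "newtons" is the grip in N (left out, the last holds). Time passes only in rows, so rows that repeat a pose let the fingers close. It gives the time, the measured TCP pose, the force, the opening and the grip force at its end, in the units of the state.
- env.get_obs(): the state, without advancing time (a new reading comes with each control period).
- env.read_camera(name): name is "side" or "top" or "wrist"; returns a dict with "img" (480x640x3 uint8, red, green, blue), "camera_matrix" (3x3 intrinsics, pixels), "R" (3x3) and "t" (3): a world point X has camera coordinates R X + t. Camera axes: x right, y down, z forward; pixel columns grow to the right and rows downward; lengths in m; the calibration is good to about 2 mm. The wrist camera is an equidistant fisheye: a pixel r from the principal point sees the ray r / f radians off the axis. A picture is of the moment at which its call begins. There is no depth.
- env.sign_off(): hands the job in; it is judged then, once.
The state is a dict: "time_s": time; "qpos": joint angles; "joint_velocities": joint speeds; "effort": joint torques, N m; "tool_pos": TCP position; "tool_rot": TCP orientation; "force": force on the tool from outside, world axes, zero at the start; "wrist_torque": the same for the moment, N m; "grip_width": finger opening in m; "grasp_force": force on a finger pad.
Only numpy, scipy, OpenCV 4.12 (cv2) and the standard library are available. Lean on these libraries where they do the work, as an engineer would, in place of code of your own. Each camera call takes 0.05 s, during which the arm holds its last target. There are 200 camera calls.

## Working session

There is one attempt and no reset: what is moved stays moved. The work goes in short steps, Python scripts to look and compute and a tool call to move; the robot and the scene stay as the last step left them, time stands still between calls to the robot, and variables do not carry over. Pictures are saved under pics/ and viewed, at most 10 in all, crops included, and the job is handed in when it is done.

Besides the shell and the picture viewer there is one more tool, called after ">>>" by a JSON object that holds its "api" and its "payload". servo_tool: Moves the arm, as the interface text tells. Its arguments: {"type":"object","properties":{"plan":{"type":"array","items":{"type":"object","properties":{"xyz":{"type":"array","items":{"type":"number"}},"twist":{"type":"array","items":{"type":"number"}},"jaw":{"type":"number"}}}},"newtons":{"type":"number"}},"required":["plan"]}

```bash
mkdir -p pics; ls
cat > h.py <<'E'
import numpy as np, cv2, pickle
from cell import env
def snap(name,tag):
    c=env.read_camera(name); pickle.dump(c,open(f'pics/{tag}.pkl','wb'))
    cv2.imwrite(f'pics/{tag}.png',c['img'][:,:,::-1]); return c
def load(tag): return pickle.load(open(f'pics/{tag}.pkl','rb'))
def ray(c,uv,fish=False):
    K=np.array(c['camera_matrix']);R=np.array(c['R']);t=np.array(c['t'])
    d=np.linalg.inv(K)@np.array([uv[0],uv[1],1.])
    if fish:
        r=np.hypot(d[0],d[1]); d=np.array([d[0]/r*np.sin(r),d[1]/r*np.sin(r),np.cos(r)]) if r>1e-9 else d
    return -R.T@t, R.T@d
def at_z(c,uv,z,fish=False):
    o,d=ray(c,uv,fish); return o+d*(z-o[2])/d[2]
def proj(c,X,fish=False):
    K=np.array(c['camera_matrix']);p=np.array(c['R'])@np.array(X)+np.array(c['t'])
    if fish:
        r=np.hypot(p[0],p[1]);th=np.arctan2(r,p[2]);p=np.array([p[0]/r*th,p[1]/r*th,1])
    else: p=p/p[2]
    return (K@p)[:2]
E
python3 - <<'E'
from h import *
for n in ['top','side','wrist']:
    c=snap(n,n+'0'); print(n,np.round(c['camera_matrix'],1).tolist(),np.round(-np.array(c['R']).T@c['t'],3))
a=cv2.imread('pics/top0.png')
print(env.get_obs())
E
```

```text
pics
top [[568.5, 0.0, 321.6], [0.0, 568.5, 236.8], [0.0, 0.0, 1.0]] [ 0.436 -0.059  1.235]
side [[514.1, 0.0, 306.5], [0.0, 514.1, 234.2], [0.0, 0.0, 1.0]] [ 0.418 -0.85   0.54 ]
wrist [[371.6, 0.0, 318.4], [0.0, 371.6, 234.0], [0.0, 0.0, 1.0]] [0.084 0.647 0.385]
{'time_s': 0.15, 'qpos': array([-76.02538151,  18.42826593,  -4.01726031,  83.15908725,
         1.29297146,  78.54072576,  -3.26126933]), 'joint_velocities': array([-0.0087678 , -0.13828191, -0.03522299, -0.09034994,  0.01925301,
       -0.05933555,  0.0527856 ]), 'effort': array([-3.75231339e-04, -4.91793752e+01, -4.04754812e-01, -3.12875354e+01,
       -6.39691902e-02,  4.04687470e-02,  9.97874986e-05]), 'tool_pos': array([0.14803268, 0.63275848, 0.40392244]), 'tool_rot': array([-1.79917033e+02,  2.55576264e-03,  1.66834749e+02]), 'force': array([0.06625352, 0.43098789, 0.96923222]), 'wrist_torque': array([ 0.02829947, -0.02667431, -0.00453585]), 'grasp_force': 0.0, 'grip_width': 0.08683889588580786}
```

View pics/top0.png

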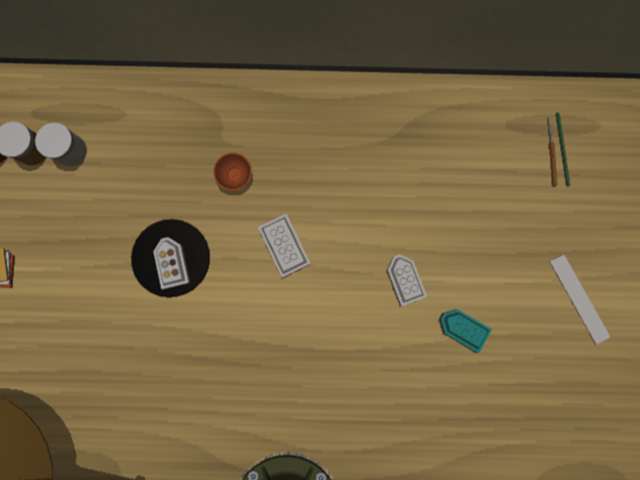

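View pics/side0.png

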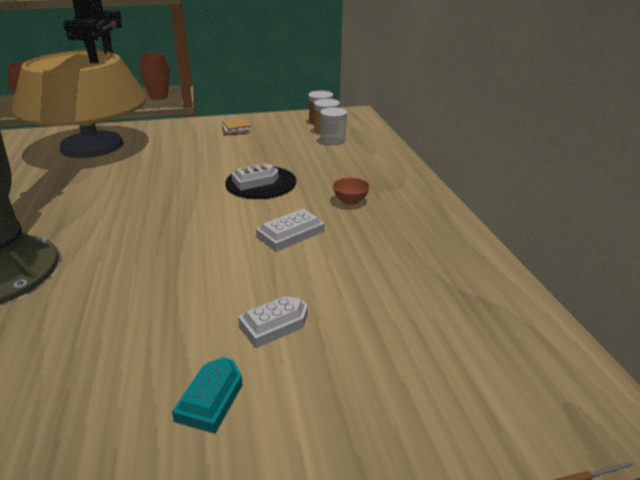

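The top view shows the base palette on the bat at about (171,262) and the spare at (406,280), with both cut ends pointing up in the image. The square palette is at (284,246), the bowl at (233,172) and the turquoise look-alike at (465,330). There is a lamp at the lower left, (20,430). In the side view the gripper stands behind the lamp shade at (80,90). I'll fit poses by silhouette.

```bash
cat > fit.py <<'E'
from h import *
from scipy.optimize import minimize
def outline(l,w,c,ins):
    a,b=l/2-ins,w/2-ins; k=c-ins*(2-2**.5)if c else 0
    return np.array([[-a,-b],[a-k,-b],[a,-b+k],[a,b-k],[a-k,b],[-a,b]])
def model(l=.104,w=.058,c=.022):
    P=[]
    for ins,z in((0,0),(0,.02),(.005,.02),(.010,.032)):
        for p in outline(l,w,c,ins): P.append([*p,z])
    return np.array(P)
def place(P,x,y,yaw,z0):
    c,s=np.cos(yaw),np.sin(yaw); return P@np.array([[c,s,0],[-s,c,0],[0,0,1]])+[x,y,z0]
def seg(c,uv,r,hsvf):
    img=c['img']; m=hsvf(img).astype(np.uint8); w=np.zeros_like(m); cv2.circle(w,tuple(map(int,uv)),r,1,-1); m=m&w
    m=cv2.morphologyEx(m,cv2.MORPH_CLOSE,np.ones((5,5)))
    n,lab,st,_=cv2.connectedComponentsWithStats(m); k=1+np.argmax(st[1:,4]); m=(lab==k).astype(np.uint8)
    h=cv2.convexHull(np.argwhere(m)[:,::-1].astype(np.int32)); o=np.zeros_like(m); cv2.fillPoly(o,[h],1); return o
def white(img):
    h=cv2.cvtColor(img,cv2.COLOR_RGB2HSV); return (h[...,1]<60)&(h[...,2]>75)
def fit(views,P,x0,z0):
    S=4
    big=[(c,f,cv2.resize(m,None,fx=S,fy=S,interpolation=cv2.INTER_NEAREST)) for c,m,f in views]
    def cost(q):
        X=place(P,q[0]/100,q[1]/100,q[2]/10,z0); t=0
        for c,f,m in big:
            uv=np.array([proj(c,p,f) for p in X]); h=cv2.convexHull(((uv+.5)*S-.5).round().astype(np.int32))
            o=np.zeros_like(m); cv2.fillPoly(o,[h],1); t+=(o!=m).sum()/m.sum()
        return t
    x0=[x0[0]*100,x0[1]*100,x0[2]*10]
    r=minimize(cost,x0,method='Nelder-Mead',options=dict(initial_simplex=np.array([x0]+[[x0[j]+(1.5 if i==j else -.3) for j in range(3)] for i in range(3)])))
    return r.x[0]/100,r.x[1]/100,np.degrees(r.x[2]/10),r.fun
E
python3 - <<'E'
from fit import *
T,S=load('top0'),load('side0')
P=model(); Q=model(.12,.068,0)
vis=[T['img'].copy(),S['img'].copy()]
for n,ut,us,M,z in(('base',(171,265),(256,176),P,.01),('spare',(406,280),(273,320),P,0),('sq',(284,246),(290,229),Q,0)):
    mt=seg(T,ut,45,white); ms=seg(S,us,50,white); g=at_z(T,ut,z+.02)
    for nm,v in(('top',[(T,mt,0)]),('side',[(S,ms,0)]),('both',[(T,mt,0),(S,ms,0)])):
        r=fit(v,M,(g[0],g[1],np.radians(15)),z); print(n,nm,np.round(r,4))
    print(mt.sum(),ms.sum())
for n,u,z in(('lampshade right edge',(50,465),.25),('lamp top',(20,395),.25),('bowl',(233,172),.02)): print(n,at_z(T,u,z))
for z in(0,.0): print('lampbase',at_z(S,(90,140),0))
for y in (.5,.6,.7): 
  pass
c=at_z(S,(90,140),0)
o,d=ray(S,(80,60)); t=(c[1]-o[1])/d[1]; print('shade top',o+t*d); o,d=ray(S,(80,115)); t=(c[1]-o[1])/d[1]; print('shade bot',o+t*d)
o,d=ray(S,(145,95)); t=(c[1]-o[1])/d[1]; print('shade right',o+t*d)
E
```

```text
base top [ 0.5078  0.2627 12.9301  0.0401]
base side [ 0.5083  0.2653 16.497   0.0519]
base both [ 0.5079  0.2633 15.201   0.1035]
1367 927
spare top [ 0.4836 -0.2408 21.7697  0.0319]
spare side [ 0.4852 -0.239  22.3003  0.0306]
spare both [ 0.4842 -0.2405 20.8872  0.0776]
1326 2399
sq top [5.48900e-01 2.14000e-02 2.74415e+01 3.32000e-02]
sq side [5.50100e-01 2.29000e-02 2.76694e+01 3.94000e-02]
sq both [5.49400e-01 2.19000e-02 2.70835e+01 8.87000e-02]
1863 1841
lampshade right edge [0.15060935 0.38414567 0.25      ]
lamp top [0.2632901  0.44306164 0.25      ]
bowl [0.70561702 0.13549157 0.02      ]
lampbase [0.06729855 0.65017982 0.        ]
lampbase [0.06729855 0.65017982 0.        ]
shade top [0.08978362 0.65017982 0.22312452]
shade bot [0.05660025 0.65017982 0.0748122 ]
shade right [0.24084272 0.65017982 0.12011876]
```

View pics/wrist0.png

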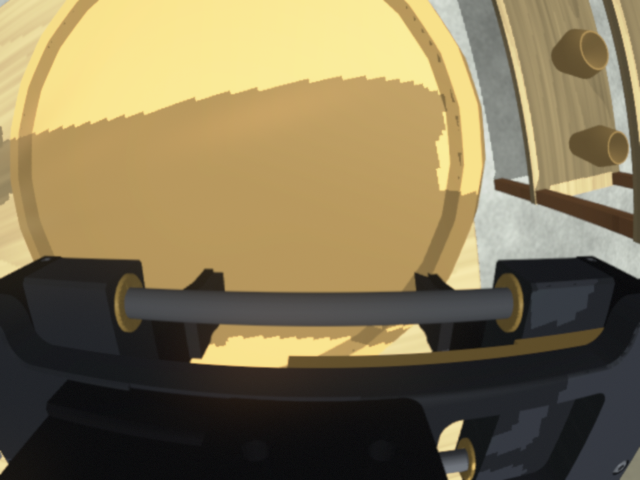

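The wrist view shows the lamp shade directly below the gripper, filling the frame at (250,150). I'll rise first, then swing clear of it.

>>> {"api": "servo_tool", "payload": {"plan": [{"xyz": [0, 0, -4], "twist": [0, 0, 0], "jaw": 0}, {"xyz": [0, 0, -8], "twist": [0, 0, 0], "jaw": 0}, {"xyz": [0, 0, -12], "twist": [0, 0, 0], "jaw": 0}, {"xyz": [-4, -2, -12], "twist": [0, 0, 7], "jaw": 0}, {"xyz": [-7.5, -4, -12], "twist": [0, 0, 14], "jaw": 0}, {"xyz": [-11, -6, -12], "twist": [0, 0, 21], "jaw": 0}, {"xyz": [-14.5, -8, -12], "twist": [0, 0, 28], "jaw": 0}, {"xyz": [-18, -10, -12], "twist": [0, 0, 35], "jaw": 0}, {"xyz": [-21.5, -12, -12], "twist": [0, 0, 42], "jaw": 0}, {"xyz": [-25, -14, -12], "twist": [0, 0, 49], "jaw": 0}]}}

```text
time_s: 0.98
tool_pos: [0.3607, 0.4379, 0.5247]
tool_rot: [-180.0, -0.0, 117.5]
force: [0.2, 0.6, 0.0]
grip_width: 0.087
grasp_force: 0.0
```

>>> {"api": "servo_tool", "payload": {"plan": [{"xyz": [-3.5, -0.6, 1], "twist": [0, 0, 7], "jaw": 0}, {"xyz": [-7, -1.2, 2], "twist": [0, 0, 14], "jaw": 0}, {"xyz": [-10.5, -1.9, 3], "twist": [0, 0, 21], "jaw": 0}, {"xyz": [-14, -2.5, 4], "twist": [0, 0, 28], "jaw": 0}, {"xyz": [-17.5, -3.1, 5], "twist": [0, 0, 35], "jaw": 0}, {"xyz": [-21, -3.7, 6], "twist": [0, 0, 42], "jaw": 0}, {"xyz": [-24, -4.3, 7], "twist": [0, 0, 49], "jaw": 0}, {"xyz": [-26, -4.6, 8], "twist": [0, 0, 56], "jaw": 0}, {"xyz": [-26, -4.6, 8], "twist": [0, 0, 63], "jaw": 0}, {"xyz": [-26, -4.6, 8], "twist": [0, 0, 70], "jaw": 0}]}}

```text
time_s: 1.82
tool_pos: [0.4406, 0.1862, 0.444]
tool_rot: [-180.0, 0.1, 47.3]
force: [0.9, 0.6, 0.6]
grip_width: 0.0868
grasp_force: 0.0
```

Run:
```python
from fit import *
c=snap('wrist','w1'); print(env.get_obs()['tool_pos'],env.get_obs()['tool_rot'])
print(proj(c,[.508,.263,.03],True));
```

```text
[0.44042384 0.1871941  0.444318  ] [-1.79967735e+02  2.73556070e-02  4.70595170e+01]
[315.11200372 108.10183022]
```

View pics/w1.png

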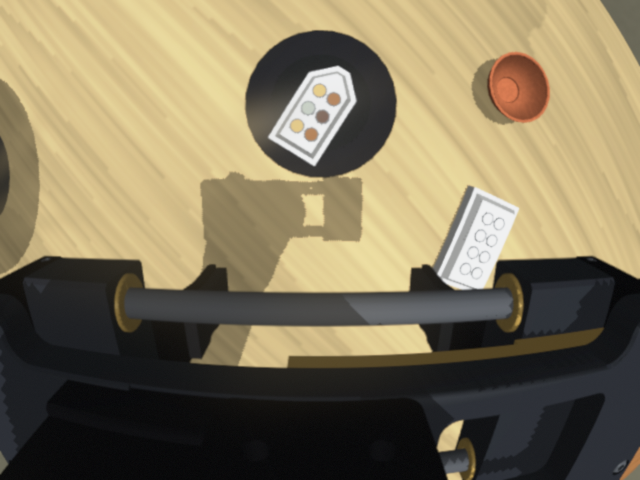

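The base palette is clear at (313,116), on the bat, with its cut corners at (340,75). I'll refine its pose and work out the move to the spare.

```bash
cat >> fit.py <<'E'
def delta(target,yaw):
    o=env.get_obs(); p=np.array(o['tool_pos']); y=np.radians(o['tool_rot'][2])
    x=np.array([np.cos(y),np.sin(y),0]); yy=np.array([np.sin(y),-np.cos(y),0]); d=np.array(target)-p
    print('shift cm',np.round(100*np.array([d@x,d@yy,-d[2]]),2),'twist z',round((-(yaw-o['tool_rot'][2])+180)%360-180,2),'pose',p.round(4),o['tool_rot'].round(2),'q7',o['qpos'][6].round(1))
E
python3 - <<'E'
from fit import *
c=load('w1'); m=seg(c,(313,116),62,white); print(m.sum())
b=fit([(c,m,1)],model(),(.508,.263,np.radians(15)),.01); print('base',np.round(b,4))
yaw=21.8; tx=np.array([np.cos(np.radians(yaw)),np.sin(np.radians(yaw))])
delta([*(np.array([.4840,-.2405])-.10*tx),.36],yaw)
E
```

```text
7243
base [ 0.5063  0.2601 16.1454  0.3163]
shift cm [-37.39  28.06   8.43] twist z 25.26 pose [0.4404 0.1872 0.4443] [-1.7997e+02  3.0000e-02  4.7060e+01] q7 -70.6
```

>>> {"api": "servo_tool", "payload": {"plan": [{"xyz": [-2.4, 3, 1], "twist": [0, 0, 3], "jaw": 0}, {"xyz": [-4.8, 6, 2], "twist": [0, 0, 6], "jaw": 0}, {"xyz": [-7.2, 9, 3], "twist": [0, 0, 9], "jaw": 0}, {"xyz": [-9.6, 12, 4], "twist": [0, 0, 12], "jaw": 0}, {"xyz": [-12, 15, 5], "twist": [0, 0, 15], "jaw": 0}, {"xyz": [-15.5, 17, 6], "twist": [0, 0, 17], "jaw": 0}, {"xyz": [-19, 19, 7], "twist": [0, 0, 19], "jaw": 0}, {"xyz": [-22.5, 20.5, 7.5], "twist": [0, 0, 21], "jaw": 0}, {"xyz": [-26, 22, 8], "twist": [0, 0, 23], "jaw": 0}, {"xyz": [-29.5, 23.8, 8.4], "twist": [0, 0, 25.3], "jaw": 0}]}}

```text
time_s: 2.7
tool_pos: [0.4175, -0.1913, 0.3602]
tool_rot: [-179.9, -0.0, 22.7]
force: [0.5, 0.4, -0.4]
grip_width: 0.0868
grasp_force: 0.0
```

>>> {"api": "servo_tool", "payload": {"plan": [{"xyz": [-3.7, 0.3, 0], "twist": [0, 0, 0], "jaw": 0}, {"xyz": [-5.5, 0.5, 0], "twist": [0, 0, 0], "jaw": 0}, {"xyz": [-5.5, 0.5, 0], "twist": [0, 0, 0], "jaw": 0}]}}

```text
time_s: 2.95
tool_pos: [0.3668, -0.2186, 0.3603]
tool_rot: [-179.9, 0.0, 22.4]
force: [0.7, -0.1, 0.1]
grip_width: 0.0871
grasp_force: 0.0
```

Run:
```python
from fit import *
def w2(img):
    h=cv2.cvtColor(img,cv2.COLOR_RGB2HSV); return (h[...,1]<60)&(h[...,2]>120)
c=load('w1'); m=seg(c,(313,116),58,w2); print(m.sum())
b=fit([(c,m,1)],model(),(.508,.263,np.radians(15)),.01); print('base',np.round(b,4))
c=snap('wrist','w2'); uv=proj(c,[.484,-.2405,.02],True); print(uv)
m=seg(c,uv,90,w2); print(m.sum())
s=fit([(c,m,1)],model(),(.484,-.2405,np.radians(21)),0); print('spare',np.round(s,4))
im=c['img'].copy()
h=cv2.convexHull(np.array([proj(c,p,1) for p in place(model(),s[0],s[1],np.radians(s[2]),0)]).round().astype(np.int32))
cv2.polylines(im,[h],True,(255,0,0)); cv2.imwrite('pics/w2o.png',im[:,:,::-1]); delta([s[0],s[1],.25],s[2])
```

```text
5262
base [ 0.5079  0.2611 14.2418  0.0594]
[393.26034323 105.33990018]
7535
spare [ 0.4859 -0.2413 21.4724  0.0369]
shift cm [ 9.9   6.74 11.07] twist z 1.02 pose [ 0.3686 -0.2169  0.3607] [-1.7993e+02 -9.0000e-02  2.2490e+01] q7 -50.0
```

View pics/w2o.png

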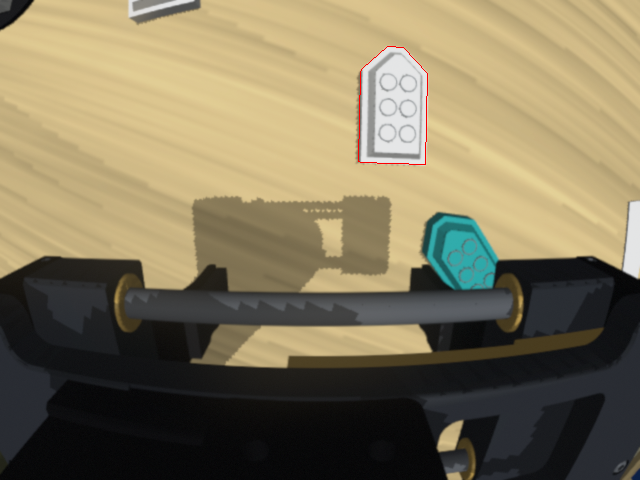

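The overlay matches the spare's outline at (393,105), so I'll move over it and descend.

>>> {"api": "servo_tool", "payload": {"plan": [{"xyz": [3.3, 2.2, 0], "twist": [0, 0, 1], "jaw": 0}, {"xyz": [6.6, 4.5, 3.5], "twist": [0, 0, 1], "jaw": 0}, {"xyz": [9.9, 6.7, 7], "twist": [0, 0, 1], "jaw": 0}, {"xyz": [9.9, 6.7, 10], "twist": [0, 0, 1], "jaw": 0}, {"xyz": [9.9, 6.7, 11], "twist": [0, 0, 1], "jaw": 0}, {"xyz": [9.9, 6.7, 11], "twist": [0, 0, 1], "jaw": 0}, {"xyz": [9.9, 6.7, 11], "twist": [0, 0, 1], "jaw": 0}]}}

```text
time_s: 3.58
tool_pos: [0.4875, -0.2388, 0.2498]
tool_rot: [-180.0, 0.2, 21.7]
force: [-0.1, -0.5, 1.6]
grip_width: 0.0869
grasp_force: 0.0
```

Run:
```python
from fit import *
delta([.4855,-.2412,.1855],21.5)
```

```text
shift cm [-0.28  0.15  6.43] twist z 0.2 pose [ 0.4875 -0.2388  0.2498] [-179.97    0.18   21.7 ] q7 -31.0
```

>>> {"api": "servo_tool", "payload": {"plan": [{"xyz": [-0.2, 0.1, 3], "twist": [0, 0, 0], "jaw": 0}, {"xyz": [-0.2, 0.1, 5], "twist": [0, 0, 0], "jaw": 0}, {"xyz": [-0.2, 0.1, 6], "twist": [0, 0, 0], "jaw": 0}, {"xyz": [-0.2, 0.1, 6.3], "twist": [0, 0, 0], "jaw": 0}, {"xyz": [-0.2, 0.1, 6.3], "twist": [0, 0, 0], "jaw": 0}, {"xyz": [-0.2, 0.1, 6.3], "twist": [0, 0, 0], "jaw": 0.1}, {"xyz": [-0.2, 0.1, 6.3], "twist": [0, 0, 0], "jaw": 0.2}]}}

```text
time_s: 4.17
tool_pos: [0.4862, -0.2418, 0.1894]
tool_rot: [179.9, -0.2, 21.5]
force: [0.1, 0.1, -0.8]
grip_width: 0.0801
grasp_force: 0.0
```

>>> {"api": "servo_tool", "payload": {"plan": [{"xyz": [0, 0, 0], "twist": [0, 0, 0], "jaw": 0.3}, {"xyz": [0, 0, 0], "twist": [0, 0, 0], "jaw": 0.4}, {"xyz": [0, 0, 0], "twist": [0, 0, 0], "jaw": 0.6}, {"xyz": [0, 0, 0], "twist": [0, 0, 0], "jaw": 0.8}, {"xyz": [0, 0, 0], "twist": [0, 0, 0], "jaw": 0.8}, {"xyz": [0, 0, 0], "twist": [0, 0, 0], "jaw": 0.8}], "newtons": 25}}

```text
time_s: 4.67
tool_pos: [0.4856, -0.2413, 0.1881]
tool_rot: [-180.0, -0.0, 21.5]
force: [-1.4, 1.5, 4.3]
grip_width: 0.0579
grasp_force: 25.0
```

The grip is good at 57.9 mm. Next I lift and carry towards the base, stopping short of it to look again.

>>> {"api": "servo_tool", "payload": {"plan": [{"xyz": [0, 0, -2], "twist": [0, 0, 0], "jaw": 0.8}, {"xyz": [0, 0, -5.5], "twist": [0, 0, 0], "jaw": 0.8}, {"xyz": [0, 0, -9], "twist": [0, 0, 0], "jaw": 0.8}, {"xyz": [0.3, -1.5, -12], "twist": [0, 0, 1], "jaw": 0.8}, {"xyz": [1, -5, -14], "twist": [0, 0, 2], "jaw": 0.8}, {"xyz": [1.7, -8.5, -14], "twist": [0, 0, 3], "jaw": 0.8}, {"xyz": [2.4, -12, -14], "twist": [0, 0, 4], "jaw": 0.8}, {"xyz": [3.1, -15.5, -14], "twist": [0, 0, 5], "jaw": 0.8}, {"xyz": [3.8, -19, -14], "twist": [0, 0, 6], "jaw": 0.8}, {"xyz": [4.6, -23, -14], "twist": [0, 0, 7.2], "jaw": 0.8}]}}

```text
time_s: 5.5
tool_pos: [0.443, -0.01, 0.3277]
tool_rot: [-180.0, -0.1, 14.2]
force: [1.3, 1.1, -2.7]
grip_width: 0.0575
grasp_force: 25.0
```

>>> {"api": "servo_tool", "payload": {"plan": [{"xyz": [1.1, -3.4, 0], "twist": [0, 0, 0], "jaw": 0.8}, {"xyz": [2.2, -6.8, 0], "twist": [0, 0, 0], "jaw": 0.8}, {"xyz": [3.2, -10.2, 0], "twist": [0, 0, 0], "jaw": 0.8}, {"xyz": [4.4, -13.6, 0], "twist": [0, 0, 0], "jaw": 0.8}, {"xyz": [5.5, -17, 0], "twist": [0, 0, 0], "jaw": 0.8}, {"xyz": [6.6, -20.4, 0], "twist": [0, 0, 0], "jaw": 0.8}, {"xyz": [7.5, -23, 0], "twist": [0, 0, 0], "jaw": 0.8}, {"xyz": [7.8, -24.2, 0], "twist": [0, 0, 0], "jaw": 0.8}, {"xyz": [7.8, -24.2, 0], "twist": [0, 0, 0], "jaw": 0.8}, {"xyz": [7.8, -24.2, 0], "twist": [0, 0, 0], "jaw": 0.8}]}}

```text
time_s: 6.33
tool_pos: [0.4594, 0.2424, 0.3271]
tool_rot: [179.9, 0.1, 14.3]
force: [0.3, -1.0, -1.4]
grip_width: 0.0577
grasp_force: 25.0
```

Run:
```python
from fit import *
o=env.get_obs(); print(o['grip_width'],o['grasp_force'],o['force'])
def w2(img):
    h=cv2.cvtColor(img,cv2.COLOR_RGB2HSV); return (h[...,1]<60)&(h[...,2]>120)
c=snap('wrist','w3'); uv=proj(c,[.508,.262,.03],True); print(uv)
m=seg(c,uv,88,w2); print(m.sum())
s=fit([(c,m,1)],model(),(.508,.262,np.radians(14)),.01); print('base',np.round(s,4))
im=c['img'].copy()
h=cv2.convexHull(np.array([proj(c,p,1) for p in place(model(),s[0],s[1],np.radians(s[2]),.01)]).round().astype(np.int32))
cv2.polylines(im,[h],True,(255,0,0)); cv2.imwrite('pics/w3o.png',im[:,:,::-1]); delta([s[0],s[1],.25],s[2])
snap('side','s3'); snap('top','t3')
```

```text
0.05772106167854035 24.999729618430138 [ 0.34913238 -0.98182308 -1.4120645 ]
[307.17083749 161.93736155]
14056
base [ 0.5079  0.2593 18.2072  0.3063]
shift cm [ 5.12 -0.56  7.73] twist z -3.98 pose [0.4597 0.2413 0.3273] [1.7991e+02 6.0000e-02 1.4230e+01] q7 -103.6
```

View pics/w3o.png

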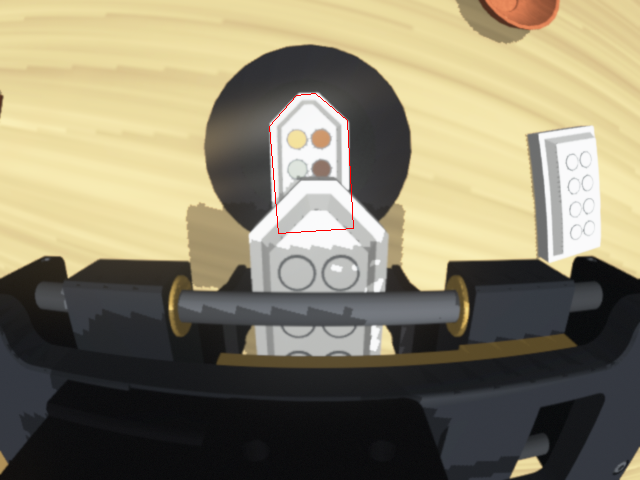

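The wrist view shows the held palette, with its front edge at (318,180), overlapping the base. The base's front part is visible at rows 93–178. I'll fit the visible parts of both.

```bash
cat >> fit.py <<'E'
def w2(img):
    h=cv2.cvtColor(img,cv2.COLOR_RGB2HSV); return (h[...,1]<60)&(h[...,2]>120)
def wfit(c,win,P,x0,z0,sub=None):
    # IoU fit within window win=(u0,u1,v0,v1), wrist fisheye, window-clipped convex hull
    S=4;u0,u1,v0,v1=win
    m=np.zeros((480,640),np.uint8); m[v0:v1,u0:u1]=w2(c['img'])[v0:v1,u0:u1]
    n,lab,st,_=cv2.connectedComponentsWithStats(cv2.morphologyEx(m,cv2.MORPH_CLOSE,np.ones((3,3)))); m=(lab==1+np.argmax(st[1:,4])).astype(np.uint8)
    h=cv2.convexHull(np.argwhere(m)[:,::-1].astype(np.int32)); cv2.fillPoly(m,[h],1); M=cv2.resize(m,None,fx=S,fy=S,interpolation=cv2.INTER_NEAREST)
    def cost(q):
        X=place(P,q[0]/100,q[1]/100,q[2]/10,z0); uv=np.array([proj(c,p,1) for p in X])
        o=np.zeros_like(M); cv2.fillPoly(o,[cv2.convexHull(((uv+.5)*S-.5).round().astype(np.int32))],1)
        return (o!=M)[v0*S:v1*S,u0*S:u1*S].sum()/M.sum()
    x0=[x0[0]*100,x0[1]*100,x0[2]*10]; r=None
    for k in(1.,-.4):
        r=minimize(cost,x0,method='Nelder-Mead',options=dict(initial_simplex=np.array([x0]+[[x0[j]+(k if i==j else -.3*k) for j in range(3)] for i in range(3)]))); x0=r.x
    return r.x[0]/100,r.x[1]/100,np.degrees(r.x[2]/10),r.fun
E
python3 - <<'E'
from fit import *
c=load('w3'); o=env.get_obs(); p=o['tool_pos']; P=model()
print('base',np.round(wfit(c,(240,385,80,177),P,(.508,.262,.25),.01),4))
for z in(.137,.139,.141): print('held',z,np.round(wfit(c,(235,400,200,262),P,(p[0],p[1],.25),z),4))
print(p,o['tool_rot'])
# unoccluded old view
print('base w1',np.round(wfit(load('w1'),(262,362,55,172),P,(.508,.262,.25),.01),4))
T=load('top0'); m=seg(T,(171,265),45,w2); print('top w2',np.round(fit([(T,m,0)],P,(.508,.262,.25),.01),4))
E
```

```text
base [ 0.5092  0.261  14.5696  0.0298]
held 0.137 [ 0.46    0.2424 14.1169  0.0291]
held 0.139 [ 0.4601  0.2422 13.6188  0.0226]
held 0.141 [ 0.4602  0.2422 13.5325  0.0171]
[0.45985995 0.24088807 0.32767033] [1.79973382e+02 2.22723894e-02 1.41545138e+01]
base w1 [ 0.5085  0.2606 15.8114  0.0595]
top w2 [ 0.5075  0.2627 15.2083  0.0679]
```

The fits agree: the base is at (0.509, 0.261) with yaw 14.7°, and the held palette needs +5.2 cm in x, −0.6 cm in y and −0.9° of twist. I'll go above it first.

>>> {"api": "servo_tool", "payload": {"plan": [{"xyz": [2.6, -0.3, 0], "twist": [0, 0, -0.5], "jaw": 0.8}, {"xyz": [5.2, -0.6, 2], "twist": [0, 0, -0.8], "jaw": 0.8}, {"xyz": [5.2, -0.6, 5], "twist": [0, 0, -0.8], "jaw": 0.8}, {"xyz": [5.2, -0.6, 7], "twist": [0, 0, -0.8], "jaw": 0.8}, {"xyz": [5.2, -0.6, 8], "twist": [0, 0, -0.8], "jaw": 0.8}, {"xyz": [5.2, -0.6, 8], "twist": [0, 0, -0.8], "jaw": 0.8}, {"xyz": [5.2, -0.6, 8], "twist": [0, 0, -0.8], "jaw": 0.8}, {"xyz": [5.2, -0.6, 8], "twist": [0, 0, -0.8], "jaw": 0.8}]}}

```text
time_s: 7.15
tool_pos: [0.5091, 0.2616, 0.2495]
tool_rot: [-179.9, -0.1, 15.1]
force: [-0.3, 0.3, -1.6]
grip_width: 0.0574
grasp_force: 25.0
```

Run:
```python
from fit import *
delta([.5087,.2608,.219],14.9); print(env.get_obs()['force'])
c=snap('side','s4'); u=proj(c,[.508,.261,.05]).round().astype(int); print(u)
i=c['img'][u[1]-55:u[1]+45,u[0]-65:u[0]+65,::-1]; cv2.imwrite('pics/s4c.png',cv2.resize(i,None,fx=5,fy=5,interpolation=cv2.INTER_CUBIC))
```

```text
shift cm [-0.06  0.06  3.05] twist z 0.19 pose [0.5091 0.2616 0.2495] [-1.7994e+02 -1.5000e-01  1.5090e+01] q7 -96.6
[-0.33805805  0.31417552 -1.60792396]
[256 165]
```

View pics/s4c.png

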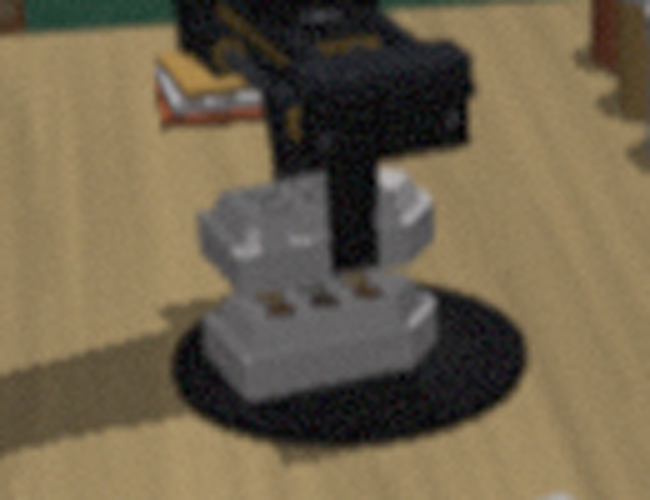

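The side view shows the held palette directly above the base with the cut corners matching, at crop (420,200) over (425,310). I'll lower it slowly.

>>> {"api": "servo_tool", "payload": {"plan": [{"xyz": [0, 0, 0.6], "twist": [0, 0, 0], "jaw": 0.8}, {"xyz": [0, 0, 1.2], "twist": [0, 0, 0], "jaw": 0.8}, {"xyz": [0, 0, 1.6], "twist": [0, 0, 0], "jaw": 0.8}, {"xyz": [0, 0, 2], "twist": [0, 0, 0], "jaw": 0.8}, {"xyz": [0, 0, 2.3], "twist": [0, 0, 0], "jaw": 0.8}, {"xyz": [0, 0, 2.6], "twist": [0, 0, 0], "jaw": 0.8}, {"xyz": [0, 0, 2.8], "twist": [0, 0, 0], "jaw": 0.8}, {"xyz": [0, 0, 2.8], "twist": [0, 0, 0], "jaw": 0.8}], "newtons": 12}}

```text
time_s: 7.87
tool_pos: [0.5082, 0.2617, 0.2192]
tool_rot: [180.0, 0.0, 15.1]
force: [0.4, 0.2, -1.4]
grip_width: 0.0583
grasp_force: 12.0
```

>>> {"api": "servo_tool", "payload": {"plan": [{"xyz": [0, 0, 0.1], "twist": [0, 0, 0], "jaw": 0.8}, {"xyz": [0, 0, 0.2], "twist": [0, 0, 0], "jaw": 0.8}, {"xyz": [0, 0, 0.2], "twist": [0, 0, 0], "jaw": 0.8}]}}

```text
time_s: 8.12
tool_pos: [0.5086, 0.2619, 0.2181]
tool_rot: [-180.0, -0.0, 15.1]
force: [-0.2, 0.2, 0.2]
grip_width: 0.0577
grasp_force: 12.0
```

>>> {"api": "servo_tool", "payload": {"plan": [{"xyz": [0, 0, 0], "twist": [0, 0, 0], "jaw": 0.3}, {"xyz": [0, 0, 0], "twist": [0, 0, 0], "jaw": 0.2}, {"xyz": [0, 0, 0], "twist": [0, 0, 0], "jaw": 0.1}, {"xyz": [0, 0, 0], "twist": [0, 0, 0], "jaw": 0}, {"xyz": [0, 0, 0], "twist": [0, 0, 0], "jaw": 0}, {"xyz": [0, 0, 0], "twist": [0, 0, 0], "jaw": 0}]}}

```text
time_s: 8.62
tool_pos: [0.5084, 0.2619, 0.2178]
tool_rot: [-180.0, -0.0, 15.1]
force: [-0.5, 0.8, -0.1]
grip_width: 0.084
grasp_force: 0.0
```

Released. I'll retreat straight up and then back along −x of the tool for a look.

>>> {"api": "servo_tool", "payload": {"plan": [{"xyz": [0, 0, -1], "twist": [0, 0, 0], "jaw": 0}, {"xyz": [0, 0, -3], "twist": [0, 0, 0], "jaw": 0}, {"xyz": [0, 0, -6], "twist": [0, 0, 0], "jaw": 0}, {"xyz": [0, 0, -9], "twist": [0, 0, 0], "jaw": 0}, {"xyz": [-2, 0, -12], "twist": [0, 0, 0], "jaw": 0}, {"xyz": [-5, 0, -14], "twist": [0, 0, 0], "jaw": 0}, {"xyz": [-7, 0, -14], "twist": [0, 0, 0], "jaw": 0}, {"xyz": [-7, 0, -14], "twist": [0, 0, 0], "jaw": 0}, {"xyz": [-7, 0, -14], "twist": [0, 0, 0], "jaw": 0}]}}

```text
time_s: 9.37
tool_pos: [0.4403, 0.2434, 0.3589]
tool_rot: [-179.9, -0.1, 15.2]
force: [0.6, 0.2, 0.2]
grip_width: 0.0868
grasp_force: 0.0
```

Run:
```python
from fit import *
c=snap('side','s5'); u=np.array([256,170])
i=cv2.resize(c['img'][u[1]-45:u[1]+45,u[0]-50:u[0]+50,::-1],None,fx=4,fy=4,interpolation=cv2.INTER_CUBIC)
w=snap('wrist','w5'); v=proj(w,[.5087,.261,.05],True).round().astype(int); print(v)
j=w['img'][max(0,v[1]-120):v[1]+60,v[0]-100:v[0]+100,::-1]; j=cv2.resize(j,(400,360))
cv2.imwrite('pics/f5.png',np.hstack([i,j]))
# whole stack silhouette fit in side view for several spare heights
m=seg(c,(256,172),50,white); P=model(); B=P[:12]
for h in(.016,.020,.024,.028,.032):
    Q=np.vstack([B,P+[0,0,h]]); print(h,np.round(fit([(c,m,0)],Q,(.5087,.261,.26),.01),4))
for z in (.026,.03,.034,.04): print('wrist spare z',z,np.round(fit([(w,seg(w,v,110,w2),1)],P,(.5087,.261,.26),z),4))
```

```text
[319 139]
0.016 [ 0.5086  0.2685 14.5505  0.0897]
0.02 [ 0.5086  0.2646 16.8898  0.0406]
0.024 [ 0.5084  0.2616 16.8438  0.0425]
0.028 [ 0.5088  0.2587 19.6314  0.0978]
0.032 [ 0.5074  0.2607 15.0494  0.1599]
wrist spare z 0.026 [ 0.5096  0.2614 15.3758  0.0715]
wrist spare z 0.03 [ 0.5084  0.2612 15.4744  0.0477]
wrist spare z 0.034 [ 0.5089  0.261  15.2787  0.0246]
wrist spare z 0.04 [ 0.5088  0.2612 15.3127  0.0252]
```

View pics/f5.png

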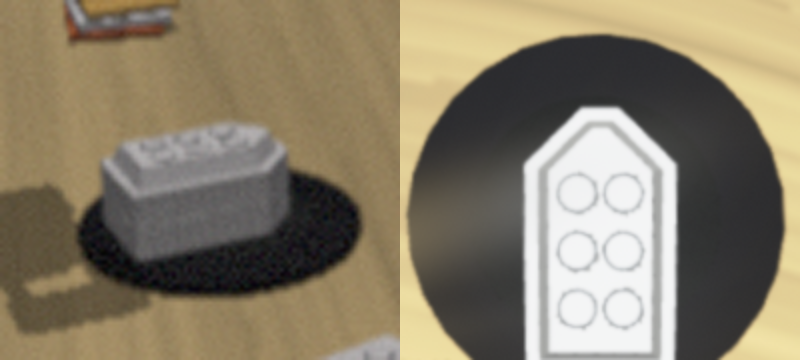

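The side crop shows the two palettes as one flush, level stack, with no seam gap at (200,215) and the cut corners aligned at (280,180). The wrist crop agrees. TCP height at release put the spare's underside at 30 mm, which is the seated height, so I'm handing in.

```bash
python3 -c "
from cell import env
print(env.sign_off())"
```

```text
the job is handed in; nothing more can be done
None
```

The spare palette is stacked on the base palette with its cut corners matched; it looks fully down and level, the gripper is clear, and the job was handed in at about 9.5 s (no verdict was returned).

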